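# Kit small-satellite parts onto their shadow pads

## Robot

A 7-joint arm with a two-finger parallel gripper is mounted at the origin on the work surface. World frame = base frame: x ahead of the robot, y to its left, z up, the work surface at z = 0. Lengths are in mm, angles in rad, forces in N, time in s.
With the tool pointing down it reaches from about 350 to 900 mm from the base axis. Payload 19.9 kg.
Tool frame: the origin (TCP) lies where the fingers leave the gripper's body, on its centre line; the fingertips stand 73 mm ahead of it and the grasp point (between the pads) lies 54 mm ahead of it (env.grip_depth is the distance from the TCP to the grasp point, in mm); z points along the fingers, y is the direction in which the jaws open and shut (so a half turn about z gives the same grasp; the last joint's range is limited). The gripper opens to 85 mm and grips with 20 to 120 N. Pads are 22 mm wide; open, the fingers measure 114 mm over their backs; the gripper's body (76 mm by 85 mm) begins 54 mm behind the grasp point. The pads swing forward as they close: fully open they stand 13 mm farther back than shut.
Start: joints at [1.302, 0.417, -0.01, 1.614, 0.005, 1.111, -0.053], TCP at [141.147, -608.84, 303.86] pointing down, gripper open.
Joint ranges: [-2.81, 2.81], [-0.39, 2.02], [-1.27, 1.25], [0.06, 2.57], [-1.19, 4.33], [0.19, 2], [-2.82, 2.82]. Speed limits (rad/s): [1.89, 1.89, 2.39, 2.39, 3.01, 3.01, 3.01].

## Interface

Orientations are given as a unit quaternion [w, x, y, z].
In Python, from cell import status, snapshot, get_calibration, job, env gives the robot as it stands.
- The arm moves only by the tool send_rows, never from a script. Its arguments are lists of equal length, an entry for each row: "dp": the shift along the tool's x, y, z in m, a list of three; "twist": the turn, a rotation vector about the tool's x, y, z in rad, a list of three; "jaw": the closure in counts, from 0 (fully open) to 255 (shut). A call has 1 to 20 rows; each row shifts and turns the commanded pose from where the row before left it, along the tool's axes as they then stand; what a row does not reach is not made up. A row lasts 1/12 s, in which the tool goes at most 41.7 mm and 7.16 degrees, less where a joint would pass 70% of its speed; a pose out of reach is approached as far as the arm can. A call is refused whole if a number of a shift passes 0.0417 or a number of a turn 0.125, either way. A call with a gripper value outside its range is refused whole. The fingers move at their own pace and stop on an object; the grip force is fixed at half the most. Time passes only in rows, so rows that do not move let the fingers close. It gives the time, the measured TCP pose, the force and the opening at its end, in the units of the state.
- status.get_state(): the state, without advancing time (a new reading comes with each control period).
- snapshot(name): name is "side" or "top"; returns the picture (384x512x3 uint8, blue, green, red); there is no depth.
- get_calibration(name): a dict with "fx", "fy", "cx", "cy" (pixels), "position" and "orientation" of the camera in the world. Camera axes: x right, y down, z forward; pixel columns grow to the right and rows downward; lengths in mm; the calibration is good to about 2 mm. A picture is of the moment at which its call begins. get_calibration takes no time and is no camera call.
- job.finish_job(): hands the job in, once; it reports no verdict.
The state is a dict: "t": time; "joint_positions": joint angles; "qvel": joint speeds; "tau": joint torques, N m; "tcp_pos": TCP position; "eef_rot": TCP orientation; "wrist_force": force on the tool from outside, world axes, zero at the start; "wrist_torque": the same for the moment, N m; "opening": finger opening in mm.
Only numpy, scipy, OpenCV 4.12 (cv2) and the standard library are available. Lean on these libraries where they do the work, as an engineer would, in place of code of your own. Each camera call takes 0.05 s, during which the arm holds its last target. There are 200 camera calls.

## Task

Lay out the four small-satellite parts for inspection: carry the reaction wheel, the lens, the battery and the coil rod each to the foam pad that bears its own dark silhouette, and set it down upright, centred on the silhouette and lined up with it. This is flight hardware, so keep the parts upright and set them down rather than dropping them, and leave the green circuit board and the tape roll where they lie.

Things in the scene. Friction and masses are not known exactly. Their poses are not given: they have to be found in the camera images.
- wheel: Reaction wheel: plain aluminium round housing, 56 mm diameter and 30 mm high, with a smaller round cap (38 mm diameter, 6 mm high) on top, 36 mm in all; about 0.24 kg. Stands on the bench. Origin: centre of its underside; z up. Round: its yaw does not matter.
- lens: Camera lens: dark steel upright cylinder, 36 mm diameter, 50 mm high, two thin bright bands and glass on top; about 0.14 kg. Stands on the bench. Origin: centre of its underside; z up. Its yaw does not matter.
- battery: Battery: aluminium box 80 mm long (its x) by 46 mm wide (its y) by 32 mm high, grey plate and a black connector on top; about 0.28 kg. Origin: centre of its underside; z up. Either way round fits its silhouette.
- coil: Magnetic coil rod: slender, 100 mm long along its x; two black end blocks, each 16 mm long, 24 mm wide (y) and 24 mm high, joined by a copper-wound rod 68 mm long and about 16 mm wide (y) that spans heights 4 to 20 mm; about 0.12 kg. Lies on its end blocks; grip it across the middle of the copper. Origin: centre of its underside between the blocks; z up. Either way round fits its silhouette.
- pad_wheel: Fixed flat pale-grey foam pad, 5 mm thick, 86 x 86 mm, with a dark disc of 56 mm diameter at its centre: the place of the reaction wheel. Origin: centre of its underside, on the bench; its top is at z = 5 mm.
- pad_lens: Fixed flat pale-grey foam pad, 5 mm thick, 66 x 66 mm, with a dark disc of 36 mm diameter at its centre: the place of the lens. Origin: centre of its underside, on the bench; its top is at z = 5 mm.
- pad_battery: Fixed flat pale-grey foam pad, 5 mm thick, 106 mm (x) by 72 mm (y), with a dark rectangle 80 mm (x) by 46 mm (y) at its centre: the place of the battery. Origin: centre of its underside, on the bench; its top is at z = 5 mm.
- pad_coil: Fixed flat pale-grey foam pad, 5 mm thick, 126 mm (x) by 50 mm (y), with a dark dumbbell outline 100 mm long (x), 18 mm wide with 24 mm wide ends, at its centre: the place of the coil rod. Origin: centre of its underside, on the bench; its top is at z = 5 mm.
- board: Loose green circuit board 90 x 86 mm on four 6 mm brass feet, 18 mm high over its connector; light and easily pushed. Not to be disturbed. Origin: centre of its underside.
- tape: Loose roll of amber tape lying flat: ring of 80 mm outer and 60 mm inner diameter, 19 mm high. Not to be disturbed. Origin: centre of its underside.
Mind the look-alikes: they are no part of the job. Leave any blue or yellow look-alike of the pad_lens alone.

How it is judged:
By the outcome, as a careful person would: the job done as asked, in the order asked, and still so for the second after the job is handed in, with the robot touching nothing.
It also fails if it takes over 120 s, if anything falls off the work surface, if the arm or the gripper's body presses on something with over 40 N, if the wrist force passes 120 N, or if a joint passes its speed limit or range.

## Working session

There is one attempt and no reset: what is moved stays moved. The work goes in short steps, Python scripts to look and compute and a tool call to move; the robot and the scene stay as the last step left them, time stands still between calls to the robot, and variables do not carry over. Pictures are saved under pics/ and viewed, about 12 in all and at most 16, crops included, and the job is handed in when it is done.

Besides the shell and the picture viewer there is one more tool, called by a JSON object that holds its "name" and its "arguments", one argument or row to a line. send_rows: Moves the arm, as the interface text tells. Its arguments: {"type":"object","properties":{"dp":{"type":"array","items":{"type":"array","items":{"type":"number"}}},"twist":{"type":"array","items":{"type":"array","items":{"type":"number"}}},"jaw":{"type":"array","items":{"type":"number"}}},"required":["dp","twist","jaw"]}

```bash
mkdir -p pics; ls; python3 - <<'E'
from cell import status, snapshot, get_calibration, env
import cv2
print(status.get_state(), env.grip_depth)
for n in("side","top"):
    cv2.imwrite(f"pics/{n}0.png",cv2.resize(snapshot(n),(800,600),interpolation=cv2.INTER_CUBIC)); print(get_calibration(n))
E
```

```text
pics
{'t': 0.0, 'joint_positions': array([ 1.30150078,  0.4179713 , -0.01028399,  1.6141391 ,  0.00467964,
        1.11069482, -0.0529855 ]), 'qvel': array([-0.00051025,  0.00084251, -0.00015158, -0.00032595, -0.00136157,
        0.00178131, -0.00127833]), 'tau': array([-4.02037194e-04, -8.64453149e+01,  6.78910799e-01, -4.34900987e+01,
        1.89969566e-02,  7.21622186e-03, -4.70201098e-05]), 'tcp_pos': array([ 141.07979804, -608.61983026,  303.27670827]), 'eef_rot': array([-5.84708623e-04,  9.93520700e-01,  1.13649747e-01, -1.06723361e-04]), 'wrist_force': array([-0.21777843, -0.08748287, -1.33783835]), 'wrist_torque': array([ 0.02354018, -0.00948679, -0.00243466]), 'opening': 85.52715840577564} 53.900000000000006
{'fx': 397.1654137491742, 'fy': 397.1654137491742, 'cx': 260.43814736840085, 'cy': 192.30245959032285, 'position': array([315.82153237, 812.47475985, 713.95027336]), 'orientation': array([ 0.03265219, -0.07726584,  0.9022551 , -0.4229652 ])}
{'fx': 436.81175474355643, 'fy': 436.81175474355643, 'cx': 254.27252321536903, 'cy': 195.95871757944707, 'position': array([ 264.34275685,   15.25633065, 1463.60198552]), 'orientation': array([ 0.04366992, -0.69623012,  0.71449016, -0.05348242])}
```

View pics/top0.png

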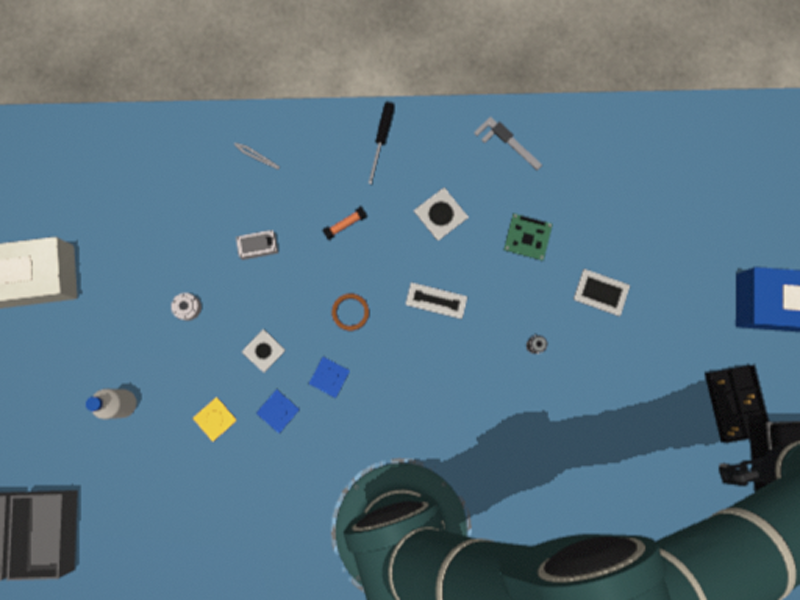

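View pics/side0.png

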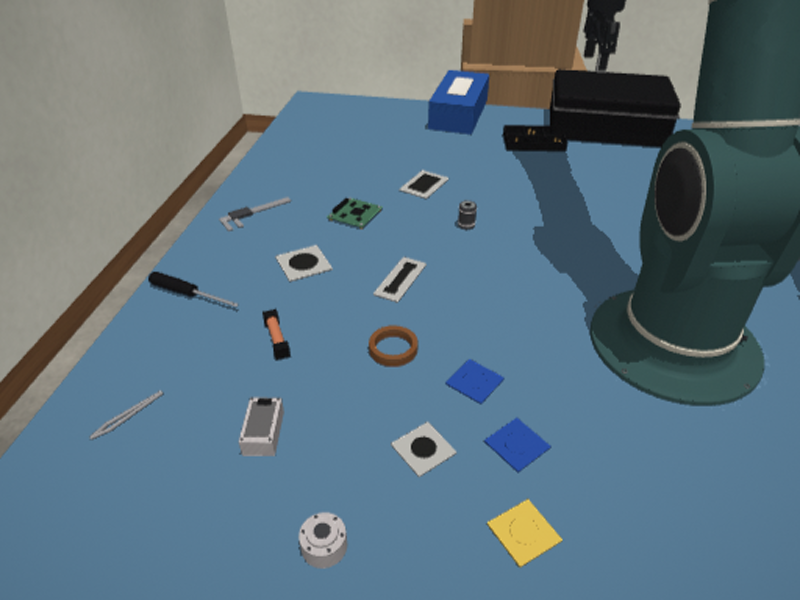

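The top view (800x600 scale) shows:
- **Parts:** wheel (185,306), lens (537,344), battery (257,244), coil (345,222).
- **Pads:** wheel (441,214), lens (263,350), battery (602,292), coil (436,300).
- **Leave alone:** board (528,237), tape (350,312).

There are four candidates for pad_lens: white at (263,350), blue at (278,411) and (329,377), and yellow at (214,419). Only the white one is pale grey with a dark disc. I'll fit the poses by silhouette in both views and confirm them in a crop.

```bash
cat > h.py <<'E'
import numpy as np, cv2
from scipy.spatial.transform import Rotation as R
from scipy.optimize import minimize
from cell import status, snapshot, get_calibration, env
CAL={n:get_calibration(n) for n in("side","top")}
def proj(n,P):
    c=CAL[n]; q=c["orientation"]; M=R.from_quat(q[[1,2,3,0]])
    p=M.inv().apply(np.atleast_2d(P)-c["position"])
    return np.c_[c["fx"]*p[:,0]/p[:,2]+c["cx"], c["fy"]*p[:,1]/p[:,2]+c["cy"]]
def tri(pix):  # {"top":(u,v),"side":(u,v)} in 512x384 pixels -> point, ray gap
    A=np.zeros((3,3));b=np.zeros(3);L=[]
    for n,(u,v) in pix.items():
        c=CAL[n];d=R.from_quat(c["orientation"][[1,2,3,0]]).apply([(u-c["cx"])/c["fx"],(v-c["cy"])/c["fy"],1]);d/=np.linalg.norm(d)
        Q=np.eye(3)-np.outer(d,d);A+=Q;b+=Q@c["position"];L.append((Q,c["position"]))
    x=np.linalg.solve(A,b);return x,[np.linalg.norm(Q@(x-p)) for Q,p in L]
def box(cx,lx,ly,z0,z1): return np.array([[cx+a*lx/2,b*ly/2,z] for a in(-1,1) for b in(-1,1) for z in(z0,z1)])
def cyl(d,z0,z1):
    t=np.linspace(0,2*np.pi,48,False);return np.array([[d/2*np.cos(a),d/2*np.sin(a),z] for z in(z0,z1) for a in t])
M={'wheel':[cyl(56,0,30),cyl(38,30,36)],'lens':[cyl(36,0,50)],'battery':[box(0,80,46,0,32)],
'coil':[box(-42,16,24,0,24),box(42,16,24,0,24),box(0,68,16,4,20)],
'pad_wheel':[box(0,86,86,0,5)],'pad_lens':[box(0,66,66,0,5)],'pad_battery':[box(0,106,72,0,5)],'pad_coil':[box(0,126,50,0,5)],
'board':[box(0,90,86,4,10)],'tape':[cyl(80,0,19)]}
S=6
def fgmask(im):
    im=im.astype(float);b,r=im[...,0],im[...,2]
    return np.clip((r/(b+1)-0.62)/0.2,0,1)
def fit(name,ims,g,free=(0,1,2,3)):
    """g=[x,y,z,yaw] guess; returns fitted pose and residual, per view set in ims"""
    g=np.array(g,float)
    W={}
    for n in ims:
        u,v=proj(n,[g[0],g[1],15])[0].astype(int);r=38 if n=="top" else 55
        x0,y0=max(u-r,0),max(v-r,0);W[n]=(x0,y0,fgmask(ims[n])[y0:v+r,x0:u+r])
    def rend(n,p):
        x0,y0,m=W[n];a=np.zeros((m.shape[0]*S,m.shape[1]*S),np.uint8)
        Q=R.from_euler('z',p[3])
        for h in M[name]:
            uv=(proj(n,Q.apply(h)+p[:3])-[x0,y0]+0.5)*S-0.5
            cv2.fillConvexPoly(a,cv2.convexHull(np.round(uv*16).astype(np.int32)),1,cv2.LINE_8,4)
        return cv2.resize(a.astype(np.float32),m.shape[::-1],interpolation=cv2.INTER_AREA)
    fr=list(free)
    def cost(q,full=False):
        p=g.copy();p[fr]=q*np.array([1,1,1,.03])[fr]
        c=0
        for n in W:
            a=rend(n,p);k=cv2.dilate((a>0).astype(np.uint8),np.ones((9,9)));c+=(((a-W[n][2])**2)*k).sum()/a.sum()
        return c
    q0=(g/np.array([1,1,1,.03]))[fr];n=len(fr)
    best=None
    for st in(8,2):
        q=q0 if best is None else best.x
        best=minimize(cost,q,method='Nelder-Mead',options=dict(initial_simplex=np.vstack([q,q+np.eye(n)*st]),xatol=.02,fatol=1e-5,maxiter=500))
    p=g.copy();p[fr]=best.x*np.array([1,1,1,.03])[fr];return p,best.fun
def shots(): return {n:snapshot(n) for n in("side","top")}
E
cat > m1.py <<'E'
from h import *
ims=shots();np.savez("ims0.npz",**ims)
T={'wheel':(185,306),'lens':(537,344),'battery':(257,244),'coil':(345,222),'pad_wheel':(441,214),'pad_lens':(263,350),'pad_battery':(602,292),'pad_coil':(436,300),'board':(528,237),'tape':(350,312)}
c=CAL["top"];Rt=R.from_quat(c["orientation"][[1,2,3,0]])
for k,(u,v) in T.items():
    d=Rt.apply([(u*.64-c["cx"])/c["fx"],(v*.64-c["cy"])/c["fy"],1]);s=(10-c["position"][2])/d[2];g=c["position"]+s*d
    res=[]
    for y in ([0] if k in('wheel','lens','tape') else [0,.4,.8,1.2,-.4] if k in('pad_wheel','pad_lens','board') else [0,.5,1,1.5,2,2.5]):
        res.append(fit(k,ims,[g[0],g[1],0,y],(0,1,2) if k in('wheel','lens','tape') else (0,1,2,3)))
    p,f=min(res,key=lambda r:r[1])
    t=[fit(k,{n:ims[n]},[p[0],p[1],0,p[3]],(0,1))[0][:2].round(1) for n in ims]
    print(k,g.round()[:2],p.round(3),round(f,3),"side/top alone z=0:",*t,flush=True)
a=cv2.resize(ims["top"][80:265,90:420],None,fx=2.42,fy=2.42,interpolation=cv2.INTER_CUBIC)
cv2.imwrite("pics/crop1.png",a)
E
time python3 m1.py
```

```text
wheel [477. 447.] [476.373 444.657   0.568   0.   ] 0.018 side/top alone z=0: [476.5 444.3] [476.1 444.7]
lens [ 376. -304.] [ 374.352 -298.162    1.886    0.   ] 0.085 side/top alone z=0: [ 374.1 -302.2] [ 374.9 -298.6]
battery [609. 293.] [607.339 293.494   1.012   1.737] 0.014 side/top alone z=0: [607.8 292.7] [607.4 293.7]
coil [654. 102.] [652.474 102.886  -0.667   2.109] 0.249 side/top alone z=0: [654.  100.7] [652.4 102.9]
pad_wheel [ 667. -109.] [ 6.70373e+02 -1.07449e+02  2.11600e+00  6.40000e-01] 0.022 side/top alone z=0: [ 671.5 -110.2] [ 670.9 -108.2]
pad_lens [378. 280.] [378.473 282.504   1.207  -0.775] 0.026 side/top alone z=0: [378.7 281.7] [379.1 282.2]
pad_battery [ 485. -451.] [ 486.448 -450.991    2.647    1.193] 0.02 side/top alone z=0: [ 487.1 -455.6] [ 486.8 -451.8]
pad_coil [477. -91.] [477.849 -90.747   1.993   1.293] 0.028 side/top alone z=0: [478.2 -93.2] [478.  -91.4]
board [ 611. -297.] [ 614.447 -297.263    0.904    1.288] 0.151 side/top alone z=0: [ 615.8 -298.7] [ 613.  -296.7]
tape [455.  94.] [456.376  95.212   1.645   0.   ] 0.706 side/top alone z=0: [456.5  93.7] [456.6  95.1]
real	0m24.863s
user	0m22.773s
sys	0m0.678s
```

View pics/crop1.png

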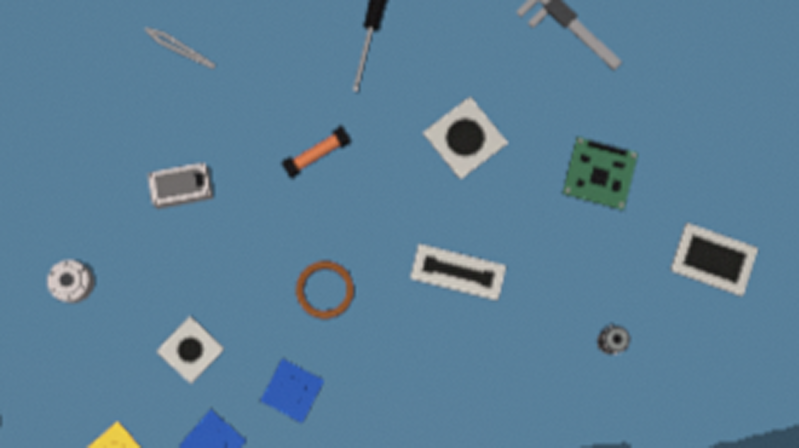

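The crop confirms the white pad with the dark disc at (190,349) as pad_lens. It is the only pale-grey one. The fitted heights are 0 to 2.6 mm, within calibration error. I'll work in the order asked: wheel, lens, battery, coil. First I turn the tool so that tool x points along world +Y and tool y along +X, then move over to the wheel.

{"name": "send_rows", "arguments": {
  "dp": [
    [0,0,0],
    [0,0,0],
    [0,0,0],
    [0,0,0],
    [0,0,0],
    [0,0,0],
    [0,0,0],
    [0,0,0],
    [0,0,0],
    [0,0,0],
    [0,0,0],
    [0,0,0],
    [0,0,0]
  ],
  "twist": [
    [0,0,-0.112],
    [0,0,-0.112],
    [0,0,-0.112],
    [0,0,-0.112],
    [0,0,-0.112],
    [0,0,-0.112],
    [0,0,-0.112],
    [0,0,-0.112],
    [0,0,-0.112],
    [0,0,-0.112],
    [0,0,-0.112],
    [0,0,-0.112],
    [0,0,0]
  ],
  "jaw": [0,0,0,0,0,0,0,0,0,0,0,0,0]
}}

```text
t: 1.28
tcp_pos: [141.0, -608.8, 303.7]
eef_rot: [-0.0, 0.705, 0.709, 0.0]
wrist_force: [-0.4, 0.9, -0.0]
opening: 85.4
```

{"name": "send_rows", "arguments": {
  "dp": [
    [0.0229,0.018,0],
    [0.0229,0.018,0],
    [0.0229,0.018,0],
    [0.0229,0.018,0],
    [0.0229,0.018,0],
    [0.0229,0.018,0],
    [0.0229,0.018,0],
    [0.0229,0.018,0],
    [0.0229,0.018,0],
    [0.0229,0.018,0],
    [0.0229,0.018,0],
    [0.0229,0.018,0],
    [0.0229,0.018,0],
    [0.0229,0.018,0],
    [0.0229,0.018,0],
    [0.0229,0.018,0],
    [0.0229,0.018,0],
    [0.0229,0.018,0],
    [0.0229,0.018,0],
    [0.0229,0.018,0]
  ],
  "twist": [
    [0,0,0],
    [0,0,0],
    [0,0,0],
    [0,0,0],
    [0,0,0],
    [0,0,0],
    [0,0,0],
    [0,0,0],
    [0,0,0],
    [0,0,0],
    [0,0,0],
    [0,0,0],
    [0,0,0],
    [0,0,0],
    [0,0,0],
    [0,0,0],
    [0,0,0],
    [0,0,0],
    [0,0,0],
    [0,0,0]
  ],
  "jaw": [0,0,0,0,0,0,0,0,0,0,0,0,0,0,0,0,0,0,0,0]
}}

```text
t: 2.95
tcp_pos: [501.3, -149.3, 303.9]
eef_rot: [-0.0, 0.708, 0.706, -0.0]
wrist_force: [-0.5, 0.6, 0.0]
opening: 85.2
```

{"name": "send_rows", "arguments": {
  "dp": [
    [0.0298,-0.0012,0.004],
    [0.0298,-0.0012,0.004],
    [0.0298,-0.0012,0.004],
    [0.0298,-0.0012,0.004],
    [0.0298,-0.0012,0.004],
    [0.0298,-0.0012,0.004],
    [0.0298,-0.0012,0.004],
    [0.0298,-0.0012,0.004],
    [0.0298,-0.0012,0.004],
    [0.0298,-0.0012,0.004],
    [0.0298,-0.0012,0.004],
    [0.0298,-0.0012,0.004],
    [0.0298,-0.0012,0.004],
    [0.0298,-0.0012,0.004],
    [0.0298,-0.0012,0.004],
    [0.0298,-0.0012,0.004],
    [0.0298,-0.0012,0.004],
    [0.0298,-0.0012,0.004],
    [0.0298,-0.0012,0.004],
    [0.0298,-0.0012,0.004]
  ],
  "twist": [
    [0,0,0],
    [0,0,0],
    [0,0,0],
    [0,0,0],
    [0,0,0],
    [0,0,0],
    [0,0,0],
    [0,0,0],
    [0,0,0],
    [0,0,0],
    [0,0,0],
    [0,0,0],
    [0,0,0],
    [0,0,0],
    [0,0,0],
    [0,0,0],
    [0,0,0],
    [0,0,0],
    [0,0,0],
    [0,0,0]
  ],
  "jaw": [0,0,0,0,0,0,0,0,0,0,0,0,0,0,0,0,0,0,0,0]
}}

```text
t: 4.62
tcp_pos: [475.9, 446.8, 223.4]
eef_rot: [0.0, 0.708, 0.706, -0.0]
wrist_force: [0.5, -0.4, -0.5]
opening: 85.5
```

{"name": "send_rows", "arguments": {
  "dp": [
    [-0.001,0,0.02],
    [-0.001,0,0.02],
    [0,0,0.02],
    [0,0,0.02],
    [0,0,0.016],
    [0,0,0.012],
    [0,0,0],
    [0,0,0]
  ],
  "twist": [
    [0,0,0],
    [0,0,0],
    [0,0,0],
    [0,0,0],
    [0,0,0],
    [0,0,0],
    [0,0,0],
    [0,0,0]
  ],
  "jaw": [0,0,0,0,0,0,0,0]
}}

```text
t: 5.28
tcp_pos: [476.0, 443.6, 115.9]
eef_rot: [-0.0, 0.707, 0.707, -0.0]
wrist_force: [-0.3, 0.1, 0.6]
opening: 85.5
```

```bash
python3 - <<'E'
from h import *
print(status.get_state()['tcp_pos'])
ims=shots();s=ims["side"]
a=cv2.resize(s[284:384,140:290],None,fx=4,fy=4,interpolation=cv2.INTER_CUBIC)
b=cv2.resize(ims["top"][150:250,80:160],None,fx=4,fy=4,interpolation=cv2.INTER_CUBIC)[:,:200*1]
cv2.imwrite("pics/c2.png",a)
t=status.get_state()['tcp_pos']
for dz in(0,-54,-60,-73): print(dz,((proj("side",t+[0,0,dz])[0]-[140,284])*4).round())
E
```

```text
[476.03493902 443.60840581 115.88487979]
0 [247. 119.]
-54 [258. 188.]
-60 [259. 195.]
-73 [261. 210.]
```

View pics/c2.png

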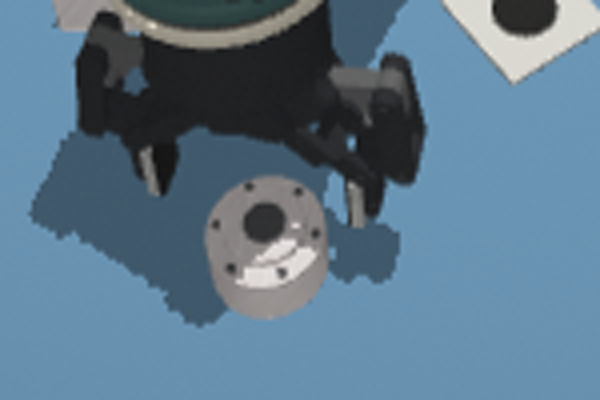

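The crop shows the open fingers either side of the wheel (265,245), with tips at about (158,195) and (362,227). I'll check how far ahead of the TCP those tips are.

```bash
python3 - <<'E'
from h import *
t=status.get_state()['tcp_pos']
for sx in(43,-43):
  for dz in(-54,-60,-66,-73): print(sx,dz,((proj("side",t+[sx,0,dz])[0]-[140,284])*4).round())
E
```

```text
43 -54 [166. 173.]
43 -60 [168. 180.]
43 -66 [169. 187.]
43 -73 [171. 196.]
-43 -54 [351. 203.]
-43 -60 [351. 210.]
-43 -66 [352. 217.]
-43 -73 [353. 225.]
```

{"name": "send_rows", "arguments": {
  "dp": [
    [0.001,0,0.015],
    [0,0,0.015],
    [0,0,0.009],
    [0,0,0.005],
    [0,0,0],
    [0,0,0],
    [0,0,0],
    [0,0,0],
    [0,0,0],
    [0,0,0],
    [0,0,0],
    [0,0,0]
  ],
  "twist": [
    [0,0,0],
    [0,0,0],
    [0,0,0],
    [0,0,0],
    [0,0,0],
    [0,0,0],
    [0,0,0],
    [0,0,0],
    [0,0,0],
    [0,0,0],
    [0,0,0],
    [0,0,0]
  ],
  "jaw": [0,0,0,0,0,255,255,255,255,255,255,255]
}}

```text
t: 6.38
tcp_pos: [476.3, 444.8, 72.9]
eef_rot: [0.0, 0.707, 0.707, 0.001]
wrist_force: [-1.2, -1.7, 4.3]
opening: 54.6
```

{"name": "send_rows", "arguments": {
  "dp": [
    [0,0,-0.005],
    [0,0,-0.015],
    [0,0,-0.02],
    [0,0,-0.02],
    [0,0,-0.02],
    [0,0,-0.015],
    [0,0,-0.005],
    [0,0,0]
  ],
  "twist": [
    [0,0,0],
    [0,0,0],
    [0,0,0],
    [0,0,0],
    [0,0,0],
    [0,0,0],
    [0,0,0],
    [0,0,0]
  ],
  "jaw": [255,255,255,255,255,255,255,255]
}}

```text
t: 7.05
tcp_pos: [476.5, 444.8, 173.6]
eef_rot: [0.0, 0.707, 0.707, 0.001]
wrist_force: [-0.5, 0.2, -3.0]
opening: 54.6
```

{"name": "send_rows", "arguments": {
  "dp": [
    [-0.01,0.0036,0],
    [-0.02,0.007,0],
    [-0.03,0.0105,0],
    [-0.033,0.0116,0],
    [-0.033,0.0116,0],
    [-0.033,0.0116,0],
    [-0.033,0.0116,0],
    [-0.033,0.0116,0],
    [-0.033,0.0116,0],
    [-0.033,0.0116,0],
    [-0.033,0.0116,0],
    [-0.033,0.0116,0],
    [-0.033,0.0116,0],
    [-0.033,0.0116,0],
    [-0.033,0.0116,0],
    [-0.03,0.0105,0],
    [-0.03,0.0105,0],
    [-0.02,0.007,0],
    [-0.01,0.0036,0],
    [0,0,0]
  ],
  "twist": [
    [0,0,0],
    [0,0,0],
    [0,0,0],
    [0,0,0],
    [0,0,0],
    [0,0,0],
    [0,0,0],
    [0,0,0],
    [0,0,0],
    [0,0,0],
    [0,0,0],
    [0,0,0],
    [0,0,0],
    [0,0,0],
    [0,0,0],
    [0,0,0],
    [0,0,0],
    [0,0,0],
    [0,0,0],
    [0,0,0]
  ],
  "jaw": [255,255,255,255,255,255,255,255,255,255,255,255,255,255,255,255,255,255,255,255]
}}

```text
t: 8.72
tcp_pos: [668.1, -104.8, 170.2]
eef_rot: [-0.0, 0.708, 0.706, -0.001]
wrist_force: [0.0, -0.7, -2.7]
opening: 54.3
```

{"name": "send_rows", "arguments": {
  "dp": [
    [-0.0026,0.0023,0.01],
    [0,0,0.02],
    [0,0,0.02],
    [0,0,0.015],
    [0,0,0.01],
    [0,0,0.008],
    [0,0,0.004],
    [0,0,0],
    [0,0,0]
  ],
  "twist": [
    [0,0,0],
    [0,0,0],
    [0,0,0],
    [0,0,0],
    [0,0,0],
    [0,0,0],
    [0,0,0],
    [0,0,0],
    [0,0,0]
  ],
  "jaw": [255,255,255,255,255,255,255,255,255]
}}

```text
t: 9.47
tcp_pos: [671.1, -103.7, 85.4]
eef_rot: [0.0, 0.707, 0.708, 0.0]
wrist_force: [0.3, 0.8, -2.8]
opening: 54.2
```

```bash
python3 - <<'E'
from h import *
ims=shots();T=status.get_state()['tcp_pos'];print(T, status.get_state()['wrist_force'])
u,v=proj("side",T-[0,0,70])[0].astype(int);print(u,v)
a=cv2.resize(ims["side"][v-40:v+35,u-50:u+50],None,fx=6,fy=6,interpolation=cv2.INTER_CUBIC)
cv2.imwrite("pics/c3.png",a)
E
```

```text
[ 671.24801948 -103.90009422   85.74403661] [-0.33426734  0.47300629 -2.20106858]
192 165
```

View pics/c3.png

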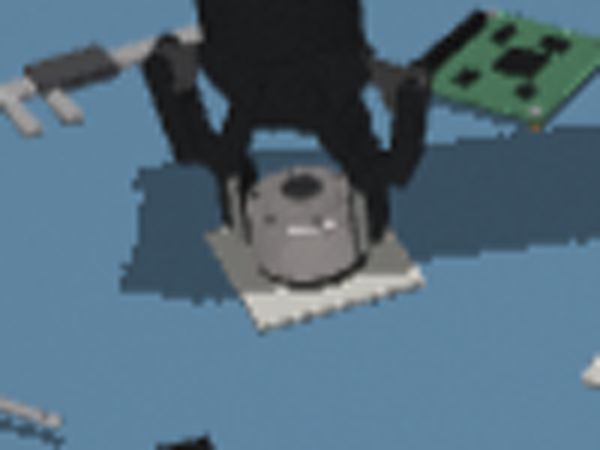

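The crop shows the wheel upright between the jaws, just above its pad, with the board clear of them. The TCP still needs −3.5 mm in Y and −0.8 mm in X.

{"name": "send_rows", "arguments": {
  "dp": [
    [-0.0035,-0.0008,0],
    [0,0,0.004],
    [0,0,0.002],
    [0,0,0],
    [0,0,0]
  ],
  "twist": [
    [0,0,0],
    [0,0,0],
    [0,0,0],
    [0,0,0],
    [0,0,0]
  ],
  "jaw": [255,255,255,255,255]
}}

```text
t: 9.98
tcp_pos: [669.9, -107.4, 78.7]
eef_rot: [-0.0, 0.707, 0.707, -0.0]
wrist_force: [-0.2, 0.8, -1.8]
opening: 54.8
```

{"name": "send_rows", "arguments": {
  "dp": [
    [0,0.0005,0.001],
    [0,0,0],
    [0,0,0]
  ],
  "twist": [
    [0,0,0],
    [0,0,0],
    [0,0,0]
  ],
  "jaw": [255,255,255]
}}

```text
t: 10.23
tcp_pos: [670.7, -107.3, 78.0]
eef_rot: [0.0, 0.707, 0.708, 0.0]
wrist_force: [0.5, 0.2, -1.9]
opening: 54.8
```

{"name": "send_rows", "arguments": {
  "dp": [
    [0,0,0.001],
    [0,0,0],
    [0,0,0]
  ],
  "twist": [
    [0,0,0],
    [0,0,0],
    [0,0,0]
  ],
  "jaw": [255,255,255]
}}

```text
t: 10.48
tcp_pos: [670.7, -107.3, 77.9]
eef_rot: [0.0, 0.707, 0.707, 0.0]
wrist_force: [-7.9, 0.9, 12.5]
opening: 54.3
```

{"name": "send_rows", "arguments": {
  "dp": [
    [0,0,-0.0005],
    [0,0,0],
    [0,0,0],
    [0,0,0],
    [0,0,0],
    [0,0,0],
    [0,0,-0.01],
    [0,0,-0.02],
    [0,0,-0.03],
    [0,0,-0.03],
    [0,0,-0.02],
    [0,0,-0.01],
    [0,0,0]
  ],
  "twist": [
    [0,0,0],
    [0,0,0],
    [0,0,0],
    [0,0,0],
    [0,0,0],
    [0,0,0],
    [0,0,0],
    [0,0,0],
    [0,0,0],
    [0,0,0],
    [0,0,0],
    [0,0,0],
    [0,0,0]
  ],
  "jaw": [255,120,60,0,0,0,0,0,0,0,0,0,0]
}}

```text
t: 11.57
tcp_pos: [671.3, -107.4, 200.2]
eef_rot: [0.001, 0.707, 0.707, 0.001]
wrist_force: [-0.0, -0.2, 0.1]
opening: 85.4
```

{"name": "send_rows", "arguments": {
  "dp": [
    [-0.0091,-0.0141,0],
    [-0.0182,-0.0283,0],
    [-0.0182,-0.0283,0],
    [-0.0182,-0.0283,0],
    [-0.0182,-0.0283,0],
    [-0.0182,-0.0283,0],
    [-0.0182,-0.0283,0],
    [-0.0182,-0.0283,0],
    [-0.0182,-0.0283,0],
    [-0.0182,-0.0283,0],
    [-0.0182,-0.0283,0],
    [0,0,0],
    [0,0,0]
  ],
  "twist": [
    [0,0,0],
    [0,0,0],
    [0,0,0],
    [0,0,0],
    [0,0,0],
    [0,0,0],
    [0,0,0],
    [0,0,0],
    [0,0,0],
    [0,0,0],
    [0,0,0],
    [0,0,0],
    [0,0,0]
  ],
  "jaw": [0,0,0,0,0,0,0,0,0,0,0,0,0]
}}

```text
t: 12.65
tcp_pos: [371.8, -299.8, 196.6]
eef_rot: [-0.001, 0.708, 0.706, -0.0]
wrist_force: [1.0, 2.0, 0.2]
opening: 85.3
```

```bash
python3 - <<'E'
from h import *
ims=shots();print(status.get_state()['tcp_pos'])
o=np.load("ims0.npz")
for n in(("side","top"),("side",),("top",)):
    i={k:ims[k] for k in n}
    print(n,fit('wheel',i,[670.4,-107.4,5,0],(0,1,2) if len(n)>1 else (0,1)),fit('lens',i,[374.5,-298,0,0],(0,1,2) if len(n)>1 else (0,1)))
# dark disc of pad in initial top/side (centroid) vs wheel
for n in o:
    for nm,(x,y),r in(('pw',(670.4,-107.4),13),('pl',(378.5,282.3),9)):
        u,v=proj(n,[x,y,5])[0]; g=o[n].max(2).astype(float); yy,xx=np.mgrid[:384,:512]
        w=np.clip((130-g)/100,0,1)*(np.hypot(xx-u,yy-v)<r); print(n,nm,(w*xx).sum()/w.sum()-u,(w*yy).sum()/w.sum()-v)
E
```

```text
[ 373.76438457 -298.42185449  196.9015182 ]
('side', 'top') (array([684.66539484, -91.37401324,  -6.41402136,   0.        ]), np.float64(1.457654898913416)) (array([ 374.34197494, -299.05195076,    1.36353407,    0.        ]), np.float64(0.40858086277370803))
('side',) (array([ 666.53587952, -107.50891724,    5.        ,    0.        ]), np.float64(0.6500729172400141)) (array([ 374.04382467, -301.39766097,    0.        ,    0.        ]), np.float64(0.02204831462891341))
('top',) (array([ 691.12152507, -108.24166932,    5.        ,    0.        ]), np.float64(0.7909402283804158)) (array([ 373.4697994 , -298.09502989,    0.        ,    0.        ]), np.float64(0.38404119112500024))
side pw -0.15065615850505765 -0.3912735695240599
side pl -0.07303473703410646 -0.10829064831750657
top pw 0.12266209261457561 -0.054088069420714646
top pl 0.06119520750169727 0.02392208346648772
```

{"name": "send_rows", "arguments": {
  "dp": [
    [0,0,0.02],
    [0,0,0.025],
    [0,0,0.025],
    [0,0,0.02],
    [0,0,0.015],
    [0,0,0.008],
    [0,0,0.004],
    [0,0,0],
    [0,0,0],
    [0,0,0],
    [0,0,0],
    [0,0,0],
    [0,0,0],
    [0,0,0],
    [0,0,0],
    [0,0,0],
    [0,0,0]
  ],
  "twist": [
    [0,0,0],
    [0,0,0],
    [0,0,0],
    [0,0,0],
    [0,0,0],
    [0,0,0],
    [0,0,0],
    [0,0,0],
    [0,0,0],
    [0,0,0],
    [0,0,0],
    [0,0,0],
    [0,0,0],
    [0,0,0],
    [0,0,0],
    [0,0,0],
    [0,0,0]
  ],
  "jaw": [0,0,0,0,0,0,0,0,80,130,180,255,255,255,255,255,255]
}}

```text
t: 14.17
tcp_pos: [373.8, -299.1, 81.1]
eef_rot: [0.0, 0.707, 0.707, -0.0]
wrist_force: [-2.7, 1.5, 11.8]
opening: 35.1
```

{"name": "send_rows", "arguments": {
  "dp": [
    [0,0,-0.005],
    [0,0,-0.015],
    [0,0,-0.025],
    [0,0,-0.025],
    [0,0,-0.015],
    [0,0,-0.005],
    [0.013,0.005,0],
    [0.0265,0.01,0],
    [0.0265,0.01,0],
    [0.0265,0.01,0],
    [0.0265,0.01,0],
    [0.0265,0.01,0],
    [0.0265,0.01,0],
    [0.0265,0.01,0],
    [0.0265,0.01,0],
    [0.0265,0.01,0],
    [0.0265,0.01,0],
    [0.0265,0.005,0]
  ],
  "twist": [
    [0,0,0],
    [0,0,0],
    [0,0,0],
    [0,0,0],
    [0,0,0],
    [0,0,0],
    [0,0,0],
    [0,0,0],
    [0,0,0],
    [0,0,0],
    [0,0,0],
    [0,0,0],
    [0,0,0],
    [0,0,0],
    [0,0,0],
    [0,0,0],
    [0,0,0],
    [0,0,0]
  ],
  "jaw": [255,255,255,255,255,255,255,255,255,255,255,255,255,255,255,255,255,255]
}}

```text
t: 15.67
tcp_pos: [483.9, 7.2, 170.0]
eef_rot: [-0.0, 0.707, 0.707, 0.0]
wrist_force: [1.1, 0.2, -1.4]
opening: 34.8
```

{"name": "send_rows", "arguments": {
  "dp": [
    [0.0265,-0.005,0],
    [0.0265,-0.01,0],
    [0.0265,-0.01,0],
    [0.0265,-0.01,0],
    [0.0265,-0.01,0],
    [0.0265,-0.01,0],
    [0.0265,-0.01,0],
    [0.0265,-0.01,0],
    [0.0265,-0.01,0],
    [0.0265,-0.01,0],
    [0.0105,-0.005,0],
    [0,0,0],
    [0,0,0],
    [0,0,0]
  ],
  "twist": [
    [0,0,0],
    [0,0,0],
    [0,0,0],
    [0,0,0],
    [0,0,0],
    [0,0,0],
    [0,0,0],
    [0,0,0],
    [0,0,0],
    [0,0,0],
    [0,0,0],
    [0,0,0],
    [0,0,0],
    [0,0,0]
  ],
  "jaw": [255,255,255,255,255,255,255,255,255,255,255,255,255,255]
}}

```text
t: 16.83
tcp_pos: [383.3, 280.3, 170.0]
eef_rot: [0.0, 0.707, 0.707, -0.0]
wrist_force: [-0.3, -0.5, -0.7]
opening: 34.7
```

{"name": "send_rows", "arguments": {
  "dp": [
    [0.0016,-0.0048,0.01],
    [0,0,0.02],
    [0,0,0.02],
    [0,0,0.015],
    [0,0,0.01],
    [0,0,0.005],
    [0,0,0.002],
    [0,0,0],
    [0,0,0]
  ],
  "twist": [
    [0,0,0],
    [0,0,0],
    [0,0,0],
    [0,0,0],
    [0,0,0],
    [0,0,0],
    [0,0,0],
    [0,0,0],
    [0,0,0]
  ],
  "jaw": [255,255,255,255,255,255,255,255,255]
}}

```text
t: 17.58
tcp_pos: [378.5, 282.9, 88.9]
eef_rot: [0.0, 0.707, 0.707, 0.0]
wrist_force: [-0.2, -0.5, -0.5]
opening: 35.0
```

{"name": "send_rows", "arguments": {
  "dp": [
    [-0.001,0,0.001],
    [0,0,0.001],
    [0,0,0],
    [0,0,0]
  ],
  "twist": [
    [0,0,0],
    [0,0,0],
    [0,0,0],
    [0,0,0]
  ],
  "jaw": [255,255,255,255]
}}

```text
t: 17.92
tcp_pos: [378.3, 281.8, 86.6]
eef_rot: [0.0, 0.707, 0.707, 0.0]
wrist_force: [1.1, 0.4, 0.0]
opening: 34.9
```

{"name": "send_rows", "arguments": {
  "dp": [
    [0,0,0.001],
    [0,0,0],
    [0,0,0]
  ],
  "twist": [
    [0,0,0],
    [0,0,0],
    [0,0,0]
  ],
  "jaw": [255,255,255]
}}

```text
t: 18.17
tcp_pos: [378.4, 281.9, 86.1]
eef_rot: [0.0, 0.707, 0.707, 0.0]
wrist_force: [-3.5, -4.0, 19.5]
opening: 34.7
```

{"name": "send_rows", "arguments": {
  "dp": [
    [0,0,-0.0007],
    [0,0,0],
    [0,0,0],
    [0,0,0],
    [0,0,0],
    [0,0,0],
    [0,0,-0.01],
    [0,0,-0.02],
    [0,0,-0.03],
    [0,0,-0.03],
    [0,0,-0.02],
    [0,0,-0.005],
    [0,0,0]
  ],
  "twist": [
    [0,0,0],
    [0,0,0],
    [0,0,0],
    [0,0,0],
    [0,0,0],
    [0,0,0],
    [0,0,0],
    [0,0,0],
    [0,0,0],
    [0,0,0],
    [0,0,0],
    [0,0,0],
    [0,0,0]
  ],
  "jaw": [255,160,100,40,0,0,0,0,0,0,0,0,0]
}}

```text
t: 19.25
tcp_pos: [378.7, 282.0, 202.8]
eef_rot: [0.001, 0.707, 0.707, 0.001]
wrist_force: [-0.2, 0.2, -0.9]
opening: 85.2
```

{"name": "send_rows", "arguments": {
  "dp": [
    [0.0012,0.0229,0],
    [0.0012,0.0229,0],
    [0.0012,0.0229,0],
    [0.0012,0.0229,0],
    [0.0012,0.0229,0],
    [0.0012,0.0229,0],
    [0.0012,0.0229,0],
    [0.0012,0.0229,0],
    [0.0012,0.0229,0],
    [0.0012,0.0229,0],
    [0,0,0],
    [0,0,0],
    [0,0,0],
    [0,0,0]
  ],
  "twist": [
    [0,0,0],
    [0,0,0],
    [0,0,0],
    [0,0,0],
    [0,0,0],
    [0,0,0],
    [0,0,0],
    [0,0,0],
    [0,0,0],
    [0,0,0],
    [0,0,-0.084],
    [0,0,-0.084],
    [0,0,0],
    [0,0,0]
  ],
  "jaw": [0,0,0,0,0,0,0,0,0,0,0,0,0,0]
}}

```text
t: 20.42
tcp_pos: [606.8, 294.0, 199.9]
eef_rot: [-0.001, 0.646, 0.764, -0.001]
wrist_force: [-0.2, 0.2, -0.2]
opening: 85.3
```

```bash
python3 - <<'E'
from h import *
ims=shots();s=status.get_state();q=s['eef_rot'];print(s['tcp_pos'],"psi",2*np.arctan2(q[2],q[1]))
np.savez("ims1.npz",**ims)
L=[]
for n,P in(("side",(670.4,-107.4,20)),("side",(378.5,282.4,20)),("top",(670.4,-107.4,20)),("top",(378.5,282.4,20))):
    u,v=proj(n,P)[0].astype(int);L.append(cv2.resize(ims[n][v-24:v+24,u-32:u+32],(400,300),interpolation=cv2.INTER_CUBIC))
cv2.imwrite("pics/c4.png",np.vstack([np.hstack(L[:2]),np.hstack(L[2:])]))
E
```

```text
[606.92464094 294.00271177 200.58812404] psi 1.7373008252067839
```

View pics/c4.png

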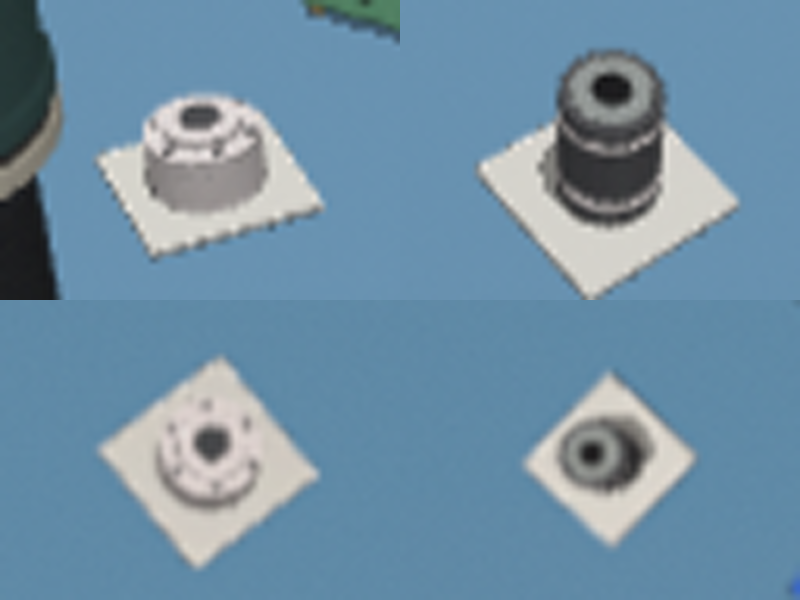

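The crops show the wheel and lens upright on their pads with no dark disc showing. The hub centres are at (200,115) and (212,442), and the lens glass is at (612,88) and (590,452). I'll triangulate these against the pad centres.

```bash
python3 - <<'E'
from h import *
for nm,P,z,side,top in(('wheel',(670.4,-107.4,20),41,(200,115),(212,142)),('lens',(378.5,282.4,20),55,(212,88),(190,152))):
    pix={}
    for n,c in(("side",side),("top",top)):
        u,v=proj(n,P)[0].astype(int); f=400/64
        pix[n]=((c[0]+.5)/f-.5+u-32,(c[1]+.5)/f-.5+v-24)
        print(nm,n,"pix err",pix[n]-proj(n,[P[0],P[1],z])[0])
    print(tri(pix))
E
```

```text
wheel side pix err [-0.00920118 -0.63436965]
wheel top pix err [ 0.05422427 -0.13849427]
(array([ 670.20162147, -107.40364121,   43.29483438]), [np.float64(0.01663901021152343), np.float64(0.01663901021167229)])
lens side pix err [ 0.31052398 -0.54016001]
lens top pix err [-0.14350878 -0.04244577]
(array([378.1828584 , 282.47213079,  57.00070067]), [np.float64(0.30258383307208797), np.float64(0.3025838330721064)])
```

{"name": "send_rows", "arguments": {
  "dp": [
    [-0.0005,0.0004,0.02],
    [0,0,0.025],
    [0,0,0.025],
    [0,0,0.02],
    [0,0,0.015],
    [0,0,0.01],
    [0,0,0.008],
    [0,0,0.004],
    [0,0,0],
    [0,0,0],
    [0,0,0],
    [0,0,0],
    [0,0,0],
    [0,0,0],
    [0,0,0],
    [0,0,0],
    [0,0,0]
  ],
  "twist": [
    [0,0,0],
    [0,0,0],
    [0,0,0],
    [0,0,0],
    [0,0,0],
    [0,0,0],
    [0,0,0],
    [0,0,0],
    [0,0,0],
    [0,0,0],
    [0,0,0],
    [0,0,0],
    [0,0,0],
    [0,0,0],
    [0,0,0],
    [0,0,0],
    [0,0,0]
  ],
  "jaw": [0,0,0,0,0,0,0,0,0,50,100,150,255,255,255,255,255]
}}

```text
t: 21.93
tcp_pos: [608.1, 293.7, 75.0]
eef_rot: [0.0, 0.645, 0.764, 0.001]
wrist_force: [0.1, -1.1, 6.3]
opening: 45.3
```

{"name": "send_rows", "arguments": {
  "dp": [
    [0,0,-0.005],
    [0,0,-0.02],
    [0,0,-0.025],
    [0,0,-0.025],
    [0,0,-0.02],
    [0,0,-0.005],
    [0,0,0],
    [-0.0142,0.0031,0],
    [-0.02835,0.00623,0],
    [-0.02835,0.00623,0],
    [-0.02835,0.00623,0],
    [-0.02835,0.00623,0],
    [-0.02835,0.00623,0],
    [-0.02835,0.00623,0],
    [-0.02835,0.00623,0],
    [-0.02835,0.00623,0],
    [-0.02835,0.00623,0],
    [-0.02835,0.00623,0],
    [-0.02835,0.00623,0],
    [-0.02835,0.00623,0]
  ],
  "twist": [
    [0,0,0],
    [0,0,0],
    [0,0,0.109],
    [0,0,0.109],
    [0,0,0.109],
    [0,0,0.109],
    [0,0,0.108],
    [0,0,0],
    [0,0,0],
    [0,0,0],
    [0,0,0],
    [0,0,0],
    [0,0,0],
    [0,0,0],
    [0,0,0],
    [0,0,0],
    [0,0,0],
    [0,0,0],
    [0,0,0],
    [0,0,0]
  ],
  "jaw": [255,255,255,255,255,255,255,255,255,255,255,255,255,255,255,255,255,255,255,255]
}}

```text
t: 23.6
tcp_pos: [549.4, -66.4, 174.2]
eef_rot: [-0.0, 0.826, 0.564, -0.0]
wrist_force: [1.2, -1.4, -3.5]
opening: 45.0
```

{"name": "send_rows", "arguments": {
  "dp": [
    [-0.02835,0.00623,0],
    [-0.02835,0.00623,0],
    [-0.02835,0.00623,0],
    [-0.02835,0.00623,0],
    [-0.02835,0.00623,0],
    [-0.02835,0.00623,0],
    [-0.02835,0.00623,0],
    [-0.02835,0.00623,0],
    [-0.02835,0.00623,0],
    [-0.02835,0.00623,0],
    [-0.02835,0.00623,0],
    [-0.02835,0.00623,0],
    [-0.02,0.0044,0],
    [-0.0142,0.0031,0],
    [-0.0083,0.0018,0],
    [0,0,0],
    [0,0,0],
    [0,0,0]
  ],
  "twist": [
    [0,0,0],
    [0,0,0],
    [0,0,0],
    [0,0,0],
    [0,0,0],
    [0,0,0],
    [0,0,0],
    [0,0,0],
    [0,0,0],
    [0,0,0],
    [0,0,0],
    [0,0,0],
    [0,0,0],
    [0,0,0],
    [0,0,0],
    [0,0,0],
    [0,0,0],
    [0,0,0]
  ],
  "jaw": [255,255,255,255,255,255,255,255,255,255,255,255,255,255,255,255,255,255]
}}

```text
t: 25.1
tcp_pos: [489.1, -449.9, 174.1]
eef_rot: [-0.0, 0.826, 0.564, 0.0]
wrist_force: [0.2, 0.2, -2.6]
opening: 45.2
```

```bash
python3 - <<'E'
from h import *
s=status.get_state();q=s['eef_rot'];p=2*np.arctan2(q[2],q[1]);T=s['tcp_pos'];print(T,"psi",p,s['wrist_force'])
d=np.array([486.6,-451.3])-T[:2];print(d,"dp",d@[np.cos(p),np.sin(p)],d@[np.sin(p),-np.cos(p)])
o=np.load("ims0.npz")
# silhouette of battery/coil pads: min-area rect of the dark shape in the two views, to pad plane z=5
for nm,(x,y),r in(('pb',(486.6,-451.3),18),('pc',(477.9,-91),20)):
  for n in o:
    c=CAL[n];Rt=R.from_quat(c["orientation"][[1,2,3,0]]);u,v=proj(n,[x,y,5])[0]
    g=o[n].max(2).astype(float);yy,xx=np.mgrid[:384,:512];w=np.clip((130-g)/90,0,1)*(np.hypot(xx-u,yy-v)<r)
    k=w>0;D=Rt.apply(np.c_[(xx[k]-c["cx"])/c["fx"],(yy[k]-c["cy"])/c["fy"],np.ones(k.sum())]);W=c["position"]+D*((5-c["position"][2])/D[:,2])[:,None]
    m=np.average(W,axis=0,weights=w[k]);C=np.cov((W-m)[:,:2].T,aweights=w[k]);e,V=np.linalg.eigh(C);a=np.arctan2(V[1,1],V[0,1])%np.pi
    print(nm,n,m.round(1),"yaw",a.round(3),"len,wid",np.sqrt(12*e).round(1)[::-1])
E
```

```text
[ 489.0622452  -449.94926028  174.14688091] psi 1.1979034917496272 [ 0.20421824  0.16601495 -2.56854189]
[-2.4622452  -1.35073972] dp -2.1549362825754788 -1.8009438754201055
pb side [ 486.9 -453.5    5. ] yaw 1.221 len,wid [81.9 46.7]
pb top [ 486.8 -451.8    5. ] yaw 1.194 len,wid [77.1 42.2]
pc side [478.4 -90.6   5. ] yaw 1.306 len,wid [106.3  22.8]
pc top [477.9 -91.2   5. ] yaw 1.297 len,wid [103.3  16.7]
```

{"name": "send_rows", "arguments": {
  "dp": [
    [-0.0023,-0.0016,0.01],
    [0,0,0.02],
    [0,0,0.02],
    [0,0,0.018],
    [0,0,0.012],
    [0,0,0.008],
    [0,0,0.003],
    [0,0,0],
    [0,0,0],
    [0,0,0]
  ],
  "twist": [
    [0,0,0.004],
    [0,0,0],
    [0,0,0],
    [0,0,0],
    [0,0,0],
    [0,0,0],
    [0,0,0],
    [0,0,0],
    [0,0,0],
    [0,0,0]
  ],
  "jaw": [255,255,255,255,255,255,255,255,255,255]
}}

```text
t: 25.93
tcp_pos: [486.5, -453.4, 84.0]
eef_rot: [0.001, 0.828, 0.561, 0.0]
wrist_force: [0.4, 0.2, -3.1]
opening: 45.3
```

```bash
python3 - <<'E'
from h import *
s=status.get_state();q=s['eef_rot'];p=2*np.arctan2(q[2],q[1]);T=s['tcp_pos'];print(T,"psi",p,s['wrist_force'])
d=np.array([486.7,-451.5])-T[:2];print(d,"dp",d@[np.cos(p),np.sin(p)],d@[np.sin(p),-np.cos(p)])
E
```

```text
[ 486.46793872 -453.37014269   84.01595892] psi 1.191759740139032 [ 0.39052296  0.20186367 -3.12740436]
[0.23206128 1.87014269] dp 1.8232714891502917 -0.476410755611712
```

{"name": "send_rows", "arguments": {
  "dp": [
    [0.0018,-0.0004,0.002],
    [0,0,0.001],
    [0,0,0],
    [0,0,0]
  ],
  "twist": [
    [0,0,0],
    [0,0,0],
    [0,0,0],
    [0,0,0]
  ],
  "jaw": [255,255,255,255]
}}

```text
t: 26.27
tcp_pos: [486.4, -451.3, 80.1]
eef_rot: [-0.0, 0.828, 0.561, -0.0]
wrist_force: [0.1, 0.7, -2.9]
opening: 44.8
```

{"name": "send_rows", "arguments": {
  "dp": [
    [0,0,0.001],
    [0,0,0],
    [0,0,0]
  ],
  "twist": [
    [0,0,0],
    [0,0,0],
    [0,0,0]
  ],
  "jaw": [255,255,255]
}}

```text
t: 26.52
tcp_pos: [486.4, -451.3, 80.0]
eef_rot: [0.0, 0.828, 0.561, -0.0]
wrist_force: [-5.4, 4.2, 11.6]
opening: 45.0
```

{"name": "send_rows", "arguments": {
  "dp": [
    [0,0,-0.0005],
    [0,0,0],
    [0,0,0],
    [0,0,0],
    [0,0,0],
    [0,0,0],
    [0,0,-0.01],
    [0,0,-0.02],
    [0,0,-0.03],
    [0,0,-0.03],
    [0,0,-0.02],
    [0,0,-0.01],
    [0,0,0]
  ],
  "twist": [
    [0,0,0],
    [0,0,0],
    [0,0,0],
    [0,0,0],
    [0,0,0],
    [0,0,0],
    [0,0,0],
    [0,0,0],
    [0,0,0],
    [0,0,0],
    [0,0,0],
    [0,0,0],
    [0,0,0]
  ],
  "jaw": [255,150,80,20,0,0,0,0,0,0,0,0,0]
}}

```text
t: 27.6
tcp_pos: [487.0, -451.8, 202.3]
eef_rot: [0.002, 0.828, 0.561, 0.0]
wrist_force: [-0.4, -0.4, 0.3]
opening: 85.5
```

```bash
python3 - <<'E'
from h import *
s=status.get_state();q=s['eef_rot'];p=2*np.arctan2(q[2],q[1]);print(s['tcp_pos'],p)
o=np.load("ims0.npz");L=[]
for n in("side","top"):
    u,v=proj(n,(652.4,102.9,12))[0].astype(int);f=400/64
    a=cv2.resize(o[n][v-24:v+24,u-32:u+32],(400,300),interpolation=cv2.INTER_CUBIC);m=cv2.resize((fgmask(o[n])[v-24:v+24,u-32:u+32]*255).astype(np.uint8),(400,300))
    Q=R.from_euler('z',2.109)
    for h in M['coil']:
        for P in Q.apply(h)+[652.4,102.9,0]:
            x=(proj(n,P)[0]-[u-32,v-24]+.5)*f-.5;cv2.circle(a,tuple(x.round().astype(int)),2,(0,255,0),-1)
    L.append(np.vstack([a,cv2.merge([m]*3)]))
cv2.imwrite("pics/c5.png",np.hstack(L))
E
```

```text
[ 487.00488979 -451.84185589  202.3443753 ] 1.1916759441389717
```

View pics/c5.png

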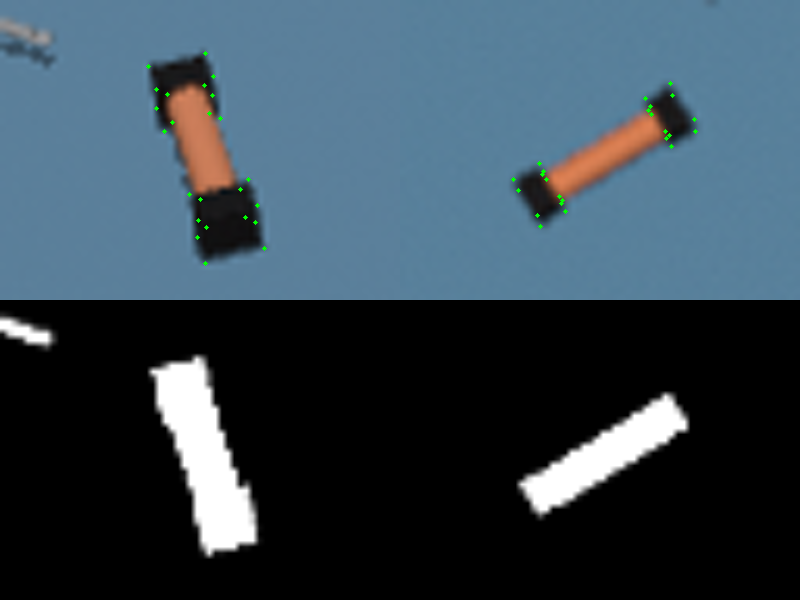

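The crop shows the fitted corners on the coil's end blocks in both views. I'll refine the fit once with a colour-difference mask, and move over it meanwhile.

```bash
python3 - <<'E'
import h
from h import *
h.fgmask=lambda im:np.clip(np.linalg.norm(im.astype(float)-np.median(im[130:160,180:260].reshape(-1,3),0),axis=2)/70-.25,0,1)
o=dict(np.load("ims0.npz"))
for n in(("side","top"),("top",),("side",)):
    print(n,fit('coil',{k:o[k] for k in n},[652.4,102.9,0,2.109],(0,1,2,3) if len(n)>1 else (0,1,3)))
E
```

```text
('side', 'top') (array([652.51622188, 103.04499071,  -0.66484987,   2.10868532]), np.float64(0.05123569040876534))
('top',) (array([651.67287397, 103.20749528,   0.        ,   2.10675868]), np.float64(0.007073086635507819))
('side',) (array([652.78983938, 103.2494998 ,   0.        ,   2.10975112]), np.float64(0.033651556131291796))
```

{"name": "send_rows", "arguments": {
  "dp": [
    [0.0288,-0.0026,0],
    [0.0288,-0.0026,0],
    [0.0288,-0.0026,0],
    [0.0288,-0.0026,0],
    [0.0288,-0.0026,0],
    [0.0288,-0.0026,0],
    [0.0288,-0.0026,0],
    [0.0288,-0.0026,0],
    [0.0288,-0.0026,0],
    [0.0288,-0.0026,0],
    [0.0288,-0.0026,0],
    [0.0288,-0.0026,0],
    [0.0288,-0.0026,0],
    [0.0288,-0.0026,0],
    [0.0288,-0.0026,0],
    [0.0288,-0.0026,0],
    [0.0288,-0.0026,0],
    [0.0288,-0.0026,0],
    [0.0288,-0.0026,0],
    [0.0288,-0.0026,0]
  ],
  "twist": [
    [0,0,0],
    [0,0,0],
    [0,0,0],
    [0,0,0],
    [0,0,0],
    [0,0,0],
    [0,0,0],
    [0,0,0],
    [0,0,0],
    [0,0,0],
    [0,0,0],
    [0,0,0],
    [0,0,0],
    [0,0,0],
    [0,0,0],
    [0,0,0],
    [0,0,0],
    [0,0,0],
    [0,0,0],
    [0,0,0]
  ],
  "jaw": [0,0,0,0,0,0,0,0,0,0,0,0,0,0,0,0,0,0,0,0]
}}

```text
t: 29.27
tcp_pos: [650.9, 104.3, 198.2]
eef_rot: [-0.0, 0.828, 0.561, -0.001]
wrist_force: [0.6, -0.8, 0.1]
opening: 85.3
```

Coil at (652.3, 103.1), yaw 2.108. Turning by +0.917.

{"name": "send_rows", "arguments": {
  "dp": [
    [0,0,0],
    [0,0,0],
    [0,0,0.01],
    [0,0,0.01],
    [0,0,0.01],
    [0,0,0.01],
    [0,0,0.01],
    [0,0,0.01],
    [0,0,0.01],
    [0,0,0],
    [0,0,0]
  ],
  "twist": [
    [0,0,-0.102],
    [0,0,-0.102],
    [0,0,-0.102],
    [0,0,-0.102],
    [0,0,-0.102],
    [0,0,-0.102],
    [0,0,-0.102],
    [0,0,-0.102],
    [0,0,-0.101],
    [0,0,0],
    [0,0,0]
  ],
  "jaw": [0,0,0,0,0,0,0,0,0,0,0]
}}

```text
t: 30.18
tcp_pos: [650.5, 103.0, 128.3]
eef_rot: [-0.001, 0.495, 0.869, -0.0]
wrist_force: [-0.5, -0.4, 0.7]
opening: 85.3
```

```bash
python3 - <<'E'
from h import *
s=status.get_state();q=s['eef_rot'];p=2*np.arctan2(q[2],q[1]);T=s['tcp_pos'];print(T,"psi",p)
d=np.array([652.2,103.1])-T[:2];print(d,"dp",d@[np.cos(p),np.sin(p)],d@[np.sin(p),-np.cos(p)])
E
```

```text
[650.5441728  102.98752792 128.32737992] psi 2.1056905537770665
[1.6558272  0.11247208] dp -0.7472957230105031 1.481878130507228
```

{"name": "send_rows", "arguments": {
  "dp": [
    [-0.0007,0.0015,0.01],
    [0,0,0.015],
    [0,0,0.012],
    [0,0,0.01],
    [0,0,0.006],
    [0,0,0],
    [0,0,0],
    [0,0,0],
    [0,0,0],
    [0,0,0],
    [0,0,0],
    [0,0,0],
    [0,0,0],
    [0,0,0],
    [0,0,0],
    [0,0,0]
  ],
  "twist": [
    [0,0,0],
    [0,0,0],
    [0,0,0],
    [0,0,0],
    [0,0,0],
    [0,0,0],
    [0,0,0],
    [0,0,0],
    [0,0,0],
    [0,0,0],
    [0,0,0],
    [0,0,0],
    [0,0,0],
    [0,0,0],
    [0,0,0],
    [0,0,0]
  ],
  "jaw": [0,0,0,0,0,0,0,60,100,140,170,200,220,255,255,255]
}}

```text
t: 31.52
tcp_pos: [653.0, 103.3, 77.0]
eef_rot: [0.0, 0.494, 0.87, 0.0]
wrist_force: [-0.7, -0.8, 5.7]
opening: 14.3
```

```bash
python3 - <<'E'
from h import *
s=status.get_state();q=s['eef_rot'];p=2*np.arctan2(q[2],q[1]);T=s['tcp_pos'];print(T,"psi",p,s['opening'],s['wrist_force'])
E
```

```text
[653.00725181 103.28563448  76.99035635] psi 2.1087761040507336 14.328174614721453 [-0.69320319 -0.84399622  5.68570466]
```

{"name": "send_rows", "arguments": {
  "dp": [
    [0,0,-0.005],
    [0,0,-0.015],
    [0,0,-0.02],
    [0,0,-0.02],
    [0,0,-0.02],
    [0,0,-0.01],
    [0,0,0],
    [0,0,0],
    [0,0,0],
    [0,0,0]
  ],
  "twist": [
    [0,0,0],
    [0,0,0.06],
    [0,0,0.116],
    [0,0,0.116],
    [0,0,0.116],
    [0,0,0.116],
    [0,0,0.116],
    [0,0,0.116],
    [0,0,0.058],
    [0,0,0]
  ],
  "jaw": [255,255,255,255,255,255,255,255,255,255]
}}

```text
t: 32.35
tcp_pos: [652.7, 103.4, 166.9]
eef_rot: [0.0, 0.798, 0.602, -0.0]
wrist_force: [-0.3, 0.9, -1.0]
opening: 14.3
```

{"name": "send_rows", "arguments": {
  "dp": [
    [-0.012,-0.0058,0],
    [-0.0235,-0.01155,0],
    [-0.0235,-0.01155,0],
    [-0.0235,-0.01155,0],
    [-0.0235,-0.01155,0],
    [-0.0235,-0.01155,0],
    [-0.0235,-0.01155,0],
    [-0.0235,-0.01155,0],
    [-0.0235,-0.01155,0],
    [-0.0235,-0.01155,0],
    [-0.0115,-0.0058,0],
    [0,0,0],
    [0,0,0]
  ],
  "twist": [
    [0,0,0],
    [0,0,0],
    [0,0,0],
    [0,0,0],
    [0,0,0],
    [0,0,0],
    [0,0,0],
    [0,0,0],
    [0,0,0],
    [0,0,0],
    [0,0,0],
    [0,0,0],
    [0,0,0]
  ],
  "jaw": [255,255,255,255,255,255,255,255,255,255,255,255,255]
}}

```text
t: 33.43
tcp_pos: [477.5, -91.8, 166.8]
eef_rot: [0.0, 0.797, 0.604, -0.0]
wrist_force: [0.8, 0.5, -0.9]
opening: 14.4
```

{"name": "send_rows", "arguments": {
  "dp": [
    [0,0,0.01],
    [0,0,0.02],
    [0,0,0.02],
    [0,0,0.015],
    [0,0,0.005],
    [0,0,0],
    [0,0,0]
  ],
  "twist": [
    [0,0,0],
    [0,0,0],
    [0,0,0],
    [0,0,0],
    [0,0,0],
    [0,0,0],
    [0,0,0]
  ],
  "jaw": [255,255,255,255,255,255,255]
}}

```text
t: 34.02
tcp_pos: [478.0, -90.6, 96.7]
eef_rot: [-0.0, 0.797, 0.604, 0.0]
wrist_force: [0.2, -0.7, -0.6]
opening: 14.7
```

```bash
python3 - <<'E'
from h import *
s=status.get_state();q=s['eef_rot'];p=2*np.arctan2(q[2],q[1]);T=s['tcp_pos'];print(T,"psi",p,s['opening'],s['wrist_force'])
d=np.array([477.9,-91.1])-T[:2];print(d,"dp",d@[np.cos(p),np.sin(p)],d@[np.sin(p),-np.cos(p)])
ims=shots();L=[]
for n,P in(("side",T-[0,0,60]),("top",(487,-451,20)),("side",(487,-451,20))):
    u,v=proj(n,P)[0].astype(int);L.append(cv2.resize(ims[n][v-24:v+24,u-32:u+32],(400,300),interpolation=cv2.INTER_CUBIC))
    print(n,u-32,v-24)
L.append(L[0]*0);cv2.imwrite("pics/c6.png",np.vstack([np.hstack(L[:2]),np.hstack(L[2:])]))
E
```

```text
[477.99670724 -90.63493739  96.65358373] psi 1.2963253621583855 14.69289378360977 [ 0.19169383 -0.6885737  -0.64680619]
[-0.09670724 -0.46506261] dp -0.4738660375528554 0.032962156295247375
side 223 144
top 354 161
side 238 89
```

View pics/c6.png

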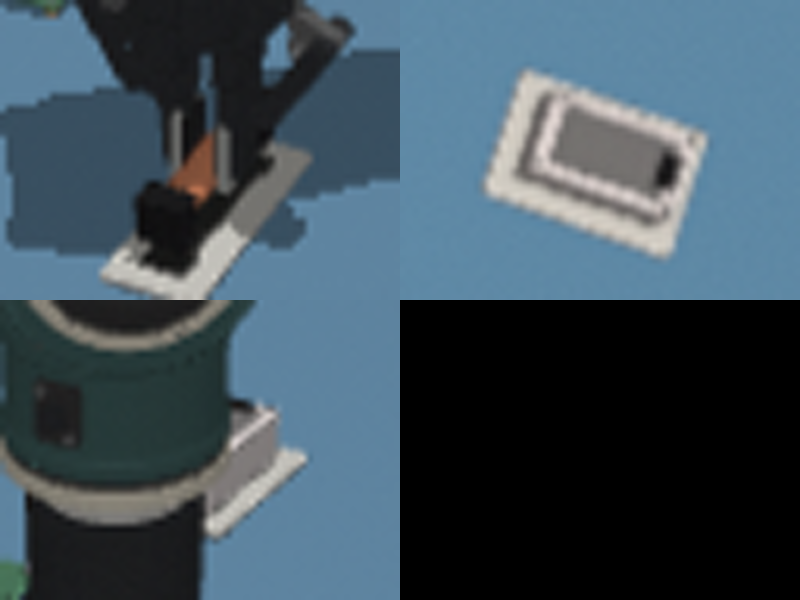

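The crop shows the coil held level over its pad, with its near block at (168,230), and the battery flat and aligned on its pad at (600,160). I'll lower the coil.

{"name": "send_rows", "arguments": {
  "dp": [
    [-0.0005,0,0.006],
    [0,0,0.004],
    [0,0,0.0025],
    [0,0,0],
    [0,0,0]
  ],
  "twist": [
    [0,0,0],
    [0,0,0],
    [0,0,0],
    [0,0,0],
    [0,0,0]
  ],
  "jaw": [255,255,255,255,255]
}}

```text
t: 34.53
tcp_pos: [477.4, -91.8, 84.0]
eef_rot: [-0.0, 0.798, 0.603, -0.0]
wrist_force: [0.9, -0.2, -1.3]
opening: 14.3
```

{"name": "send_rows", "arguments": {
  "dp": [
    [0,0,0.001],
    [0,0,0],
    [0,0,0]
  ],
  "twist": [
    [0,0,0],
    [0,0,0],
    [0,0,0]
  ],
  "jaw": [255,255,255]
}}

```text
t: 34.78
tcp_pos: [477.5, -91.9, 83.1]
eef_rot: [-0.0, 0.798, 0.603, 0.0]
wrist_force: [0.1, -0.5, -1.4]
opening: 14.8
```

{"name": "send_rows", "arguments": {
  "dp": [
    [0.0008,0.0002,0.0007],
    [0,0,0],
    [0,0,0]
  ],
  "twist": [
    [0,0,0],
    [0,0,0],
    [0,0,0]
  ],
  "jaw": [255,255,255]
}}

```text
t: 35.03
tcp_pos: [477.9, -91.1, 82.4]
eef_rot: [-0.0, 0.798, 0.603, 0.0]
wrist_force: [0.4, -0.2, -1.8]
opening: 14.2
```

{"name": "send_rows", "arguments": {
  "dp": [
    [0,0,0.0007],
    [0,0,0],
    [0,0,0]
  ],
  "twist": [
    [0,0,0],
    [0,0,0],
    [0,0,0]
  ],
  "jaw": [255,255,255]
}}

```text
t: 35.28
tcp_pos: [477.9, -91.1, 81.9]
eef_rot: [0.0, 0.798, 0.603, -0.0]
wrist_force: [-2.0, 0.1, 6.8]
opening: 14.5
```

{"name": "send_rows", "arguments": {
  "dp": [
    [0,0,0],
    [0,0,0],
    [0,0,0],
    [0,0,0],
    [0,0,0],
    [0,0,0],
    [0,0,0],
    [0,0,-0.01],
    [0,0,-0.02],
    [0,0,-0.03],
    [0,0,-0.035],
    [0,0,-0.035],
    [0,0,-0.035],
    [0,0,-0.035],
    [0,0,-0.02],
    [0,0,0]
  ],
  "twist": [
    [0,0,0],
    [0,0,0],
    [0,0,0],
    [0,0,0],
    [0,0,0],
    [0,0,0],
    [0,0,0],
    [0,0,0],
    [0,0,0],
    [0,0,0],
    [0,0,0],
    [0,0,0],
    [0,0,0],
    [0,0,0],
    [0,0,0],
    [0,0,0]
  ],
  "jaw": [220,190,150,100,50,0,0,0,0,0,0,0,0,0,0,0]
}}

```text
t: 36.62
tcp_pos: [479.0, -90.9, 306.5]
eef_rot: [0.003, 0.798, 0.603, 0.002]
wrist_force: [0.8, 0.2, -0.1]
opening: 85.6
```

{"name": "send_rows", "arguments": {
  "dp": [
    [0.024,-0.0154,0],
    [0.024,-0.0154,0],
    [0.024,-0.0154,0],
    [0.024,-0.0154,0],
    [0.024,-0.0154,0],
    [0.024,-0.0154,0],
    [0.024,-0.0154,0],
    [0,0,0],
    [0,0,0]
  ],
  "twist": [
    [0,0,0],
    [0,0,0],
    [0,0,0],
    [0,0,0],
    [0,0,0],
    [0,0,0],
    [0,0,0],
    [0,0,0],
    [0,0,0]
  ],
  "jaw": [0,0,0,0,0,0,0,0,0]
}}

```text
t: 37.37
tcp_pos: [419.3, 101.1, 301.9]
eef_rot: [0.0, 0.797, 0.604, -0.0]
wrist_force: [0.2, -1.2, 0.1]
opening: 85.6
```

```bash
python3 - <<'E'
from h import *
s=status.get_state();print(s['t'],s['tcp_pos'],s['wrist_force'])
ims=shots();o=np.load("ims0.npz");L=[]
G={'wheel':(670.4,-107.4),'lens':(378.5,282.4),'battery':(486.7,-451.4),'coil':(477.9,-91.1)}
for n in("side","top"):
  r=[]
  for k,(x,y) in G.items():
    u,v=proj(n,(x,y,20))[0].astype(int);a=cv2.resize(ims[n][v-25:v+25,u-25:u+25],(200,200),interpolation=cv2.INTER_CUBIC)
    zt={'wheel':36,'lens':50,'battery':32,'coil':24}[k]+5
    yaw={'battery':1.193,'coil':1.295}.get(k,0);Q=R.from_euler('z',yaw)
    for h in M[k]:
        P=h[np.isclose(h[:,2],zt-5)]
        for p in Q.apply(P)[::4 if len(P)>8 else 1]+[x,y,5]:
            c=(proj(n,p)[0]-[u-25,v-25]+.5)*4-.5;cv2.circle(a,tuple(c.round().astype(int)),1,(0,255,0),-1)
    r.append(a)
  L.append(np.hstack(r))
cv2.imwrite("pics/c7.png",np.vstack(L))
for k,g in(('board',[614,-297,0,1.288]),('tape',[456.4,95.2,1.6,0])):
    for n in ims:
        f=(0,1,3) if k=='board' else(0,1)
        a=fit(k,{n:o[n]},g,f)[0];b=fit(k,{n:ims[n]},g,f);print(k,n,(b[0]-a).round(2),b[1])
E
```

```text
37.3667 [419.25662968 101.06172195 301.92450476] [ 0.1886768  -1.17583697  0.1092637 ]
board side [1.04 0.37 0.   0.03] 0.20682882362173705
board top [0.24 0.37 0.   0.01] 0.07133178184645106
tape side [ 0.06 -0.67  0.    0.  ] 0.23154444723367126
tape top [  0.28 -24.47   0.     0.  ] 0.6789639781846608
```

View pics/c7.png

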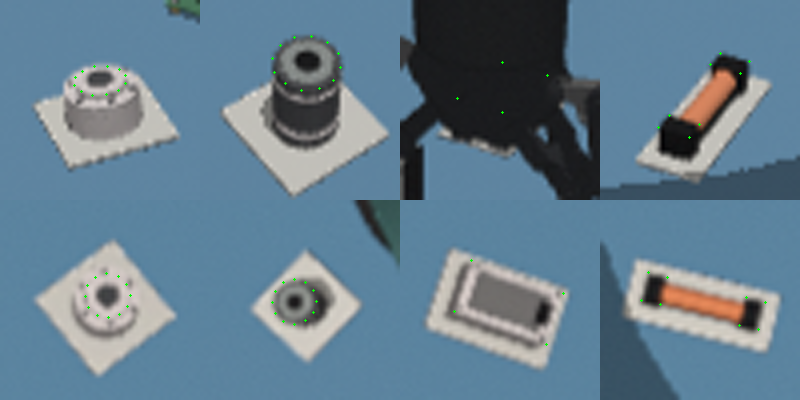

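The crops show all four upright on their pads, and the overlay of predicted top edges agrees. The coil's right-hand dots are worth a closer look. The gripper hides the battery in the side view.

{"name": "send_rows", "arguments": {
  "dp": [
    [0.02,-0.01,-0.02],
    [0.02,-0.01,-0.02],
    [0.02,-0.01,-0.02],
    [0.02,-0.01,-0.02],
    [0.02,-0.01,-0.02],
    [0,0,0],
    [0,0,0],
    [0,0,0]
  ],
  "twist": [
    [0,0,0],
    [0,0,0],
    [0,0,0],
    [0,0,0],
    [0,0,0],
    [0,0,0],
    [0,0,0],
    [0,0,0]
  ],
  "jaw": [0,0,0,0,0,0,0,0]
}}

```text
t: 38.13
tcp_pos: [399.4, 208.5, 401.1]
eef_rot: [-0.0, 0.798, 0.603, -0.0]
wrist_force: [0.1, -0.0, -0.3]
opening: 85.3
```

```bash
python3 - <<'E'
from h import *
ims=shots();L=[]
for k,(x,y),yaw,n in(('coil',(477.9,-91.1),1.295,"top"),('battery',(486.7,-451.4),1.193,"top"),('coil',(477.9,-91.1),1.295,"side"),('battery',(486.7,-451.4),1.193,"side")):
    u,v=proj(n,(x,y,20))[0].astype(int);f=8;a=cv2.resize(ims[n][v-18:v+18,u-25:u+25],None,fx=f,fy=f,interpolation=cv2.INTER_CUBIC)
    Q=R.from_euler('z',yaw)
    for h in M[k][:2]:
        P=Q.apply(h[[1,5,7,3]])+[x,y,5]
        c=(proj(n,P)-[u-25,v-18]+.5)*f-.5;cv2.polylines(a,[c.round().astype(int)],True,(0,255,0),1)
    P=Q.apply(M['pad_'+k][0][[1,5,7,3]])+[x,y,0];c=(proj(n,P)-[u-25,v-18]+.5)*f-.5;cv2.polylines(a,[c.round().astype(int)],True,(0,0,255),1)
    L.append(a)
    if k=='coil':
        im=ims[n].astype(float);w=((im[...,2]>1.4*im[...,0])*1.);yy,xx=np.mgrid[:384,:512];w*=np.hypot(xx-u,yy-v)<25
        ys,xs=np.nonzero(w);C=np.cov(xs,ys);print(n,"copper centroid - predicted",[xs.mean(),ys.mean()]-proj(n,[x,y,23])[0],"dir",np.degrees(.5*np.arctan2(2*C[0,1],C[0,0]-C[1,1])),
        "pred dir",np.degrees(np.arctan(np.divide(*((proj(n,[x+30*np.cos(yaw),y+30*np.sin(yaw),23])-proj(n,[x,y,23]))[0][::-1])))))
cv2.imwrite("pics/c8.png",np.vstack([np.hstack(L[:2]),np.hstack(L[2:])]))
E
```

```text
top copper centroid - predicted [-0.23338294  0.29156913] dir 14.20176676029976 pred dir 14.199951746080702
side copper centroid - predicted [ 1.37665161 -0.4119825 ] dir -53.51579088267093 pred dir -51.08203044209995
```

View pics/c8.png

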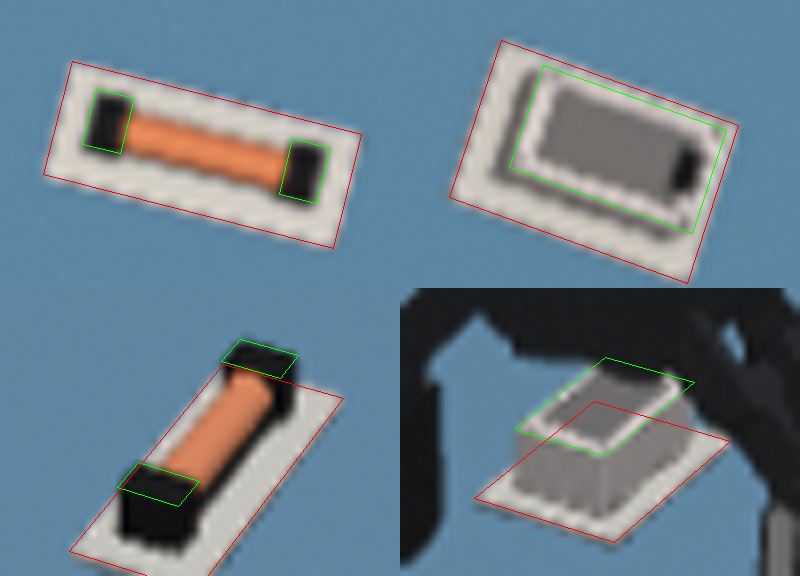

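The crop shows the coil and battery inside their predicted outlines in both views, centred on their pads to about 1 mm and aligned with them. The board and tape have not moved, so I'm handing the job in.

```bash
python3 -c "
from cell import job;print(job.finish_job())"
```

```text
the job is handed in; nothing more can be done
None
```

I carried the wheel, lens, battery and coil in that order to their own pads. Each was lowered to a light contact (at most about 20 N read at the wrist) and then released. The job was handed in at about 38 s, with the gripper open and well clear.

**Placement**
- **Wheel and lens:** both were within about 0.5 mm of their pad centres, measured from both cameras.
- **Battery:** it matched its predicted outline on the pad in both views.
- **Coil:** the top view put it about 1 mm off centre, with its direction matching to 0.01°.

**Checks that disagreed**
- **Coil, side view:** the copper's centre was 1.4 px off and its direction 2.4° off. I put this down to the near end block hiding part of the rod.
- **Heights:** the cameras read 1–2.6 mm too high across most of the scene, in line with the stated calibration error.
- **Board:** it fitted at its starting place to within 0.4 mm in the top view and 1 mm in the side view.
- **Tape:** it fitted to within 0.7 mm in the side view. The top-view tape fit (24 mm off) is not usable because the arm stood over it.

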